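# Pack the finished clay dolls

### The arm

A 6-joint arm with a two-finger parallel gripper is mounted at the origin on the work surface. World frame = base frame: x ahead of the robot, y to its left, z up, the work surface at z = 0. Lengths are in m, angles in rad, forces in N, time in s.
With the tool pointing down it reaches from about 0.25 to 0.725 m from the base axis. Payload 4 kg.
Tool frame: the origin (TCP) lies midway between the tips of the shut fingers; the grasp point (between the pads) lies 19 mm behind it (bot.grip_point_offset is the distance from the TCP to the grasp point, in m); z points along the fingers, y is the line along which they close (so a half turn about z gives the same grasp; the last joint's range is limited). The gripper opens to 85 mm and grips with 20 to 120 N. Pads are 22 mm wide; open, the fingers measure 114 mm over their backs; the gripper's body (76 mm by 85 mm) begins 54 mm behind the grasp point. The pads swing forward as they close: fully open they stand 13 mm farther back than shut.
Start: joints at [-1.209, 0.241, 0.005, 1.335, 0, 1.571], TCP at [0.177, -0.468, 0.199] pointing down, gripper open.
Joint ranges: [-2.72, 2.72], [-1.05, 1.87], [-1.09, 1.28], [-1.99, 2.15], [-1.42, 1.44], [-3.14, 3.14]. Speed limits (rad/s): [2.79, 2.79, 3.14, 3.14, 3.14, 3.14].

### API

Orientations are given as a unit quaternion [x, y, z, w].
In Python, from workcell import bot gives the robot as it stands.
- The arm moves only by the tool step_arm, never from a script. Its argument "targets" is text: rows parted by semicolons, each of 7 numbers parted by spaces: the opening, from -1 (shut) to 1 (fully open), so that 0 is half open, then the shift along the world's x, y, z normalised to -1 to 1, where 1 is 0.5 m, then the turn, a rotation vector about the world's x, y, z normalised to -1 to 1, where 1 is pi/4 rad. In form: gripper x y z wx wy wz; .... A call has 1 to 10 rows; each row is the pose to reach, as a shift and turn from the pose commanded when the call began; what a row does not reach only later rows make up. A row lasts 1/12 s, in which the tool goes at most 41.7 mm and 7.16 degrees, less where a joint would pass 70% of its speed; a pose out of reach is approached as far as the arm can. A call with a number of a shift or a turn outside -1 to 1 is refused whole. A call with a gripper value outside its range is refused whole. The fingers move at their own pace and stop on an object; the grip force is fixed at half the most. Time passes only in rows, so rows that repeat a pose let the fingers close. It gives the time, the measured TCP pose, the force, the opening and the grip force at its end, in the units of the state.
- bot.get_obs(): the state, without advancing time (a new reading comes with each control period).
- bot.camera(name): name is "side" or "top"; returns the picture (420x560x3 uint8, red, green, blue); there is no depth.
- bot.camera_info(name): a dict with "vertical_fov" (degrees; the focal length in pixels is half the picture's height over the tangent of half this angle, whatever the lens; pixels are square), "cx", "cy" (the principal point, pixels), "D" ([k1, k2, p1, p2, k3] as OpenCV has them; the pictures are not rectified), "pose" (4x4, takes a point from camera to world coordinates). Camera axes: x right, y up, looking along -z (the intrinsics and any distortion apply to the point x, -y, -z); pixel columns grow to the right and rows downward; lengths in m; the calibration is good to about 2 mm. A picture is of the moment at which its call begins. camera_info takes no time and is no camera call.
- bot.job_done(): hands the job in; it is judged then, once.
The state is a dict: "clock": time; "joint_pos": joint angles; "joint_vel": joint speeds; "tau": joint torques, N m; "eef_pos": TCP position; "tool_rot": TCP orientation; "ft_force": force on the tool from outside, world axes, zero at the start; "ft_torque": the same for the moment, N m; "grip_width": finger opening in m; "grasp_force": force on a finger pad.
Only numpy, scipy, OpenCV 4.12 (cv2) and the standard library are available. Lean on these libraries where they do the work, as an engineer would, in place of code of your own. Each camera call takes 0.05 s, during which the arm holds its last target. There are 200 camera calls.

### The job

Pack the three finished dolls (painted skirt, white blouse and black hair) into the plywood tray, each standing upright in the compartment whose lining has the colour of its skirt; set them down gently, without dropping or tipping them. Leave the two unfinished dolls that still show bare clay heads, the horse rider and the brush cup standing where they are.

Things in the scene. Friction and masses are not known exactly. Their poses are not given: they have to be found in the camera images.
- doll_blue_mid (a point): Upright round clay doll, 92 mm tall, 0.14 kg: base 52 mm across, skirt narrowing to 28 mm at 32 mm up; straight body 28 mm across from 32 to 66 mm up (grip here); head 27 mm across. Point on its axis half-way up, 46 mm above the underside; z up, face to -x. FINISHED: blue skirt, white blouse, black hair.
- doll_yellow_mid (a point): Upright round clay doll, 92 mm tall, 0.14 kg: base 52 mm across, skirt narrowing to 28 mm at 32 mm up; straight body 28 mm across from 32 to 66 mm up (grip here); head 27 mm across. Point on its axis half-way up, 46 mm above the underside; z up, face to -x. FINISHED: yellow skirt, white blouse, black hair.
- doll_green_mid (a point): Upright round clay doll, 92 mm tall, 0.14 kg: base 52 mm across, skirt narrowing to 28 mm at 32 mm up; straight body 28 mm across from 32 to 66 mm up (grip here); head 27 mm across. Point on its axis half-way up, 46 mm above the underside; z up, face to -x. FINISHED: green skirt, white blouse, black hair.
- doll_bare_mid (a point): Upright round clay doll, 92 mm tall, 0.14 kg: base 52 mm across, skirt narrowing to 28 mm at 32 mm up; straight body 28 mm across from 32 to 66 mm up (grip here); head 27 mm across. Point on its axis half-way up, 46 mm above the underside; z up, face to -x. UNFINISHED: bare pale buff clay all over, no paint. Stays.
- doll_half_mid (a point): Upright round clay doll, 92 mm tall, 0.14 kg: base 52 mm across, skirt narrowing to 28 mm at 32 mm up; straight body 28 mm across from 32 to 66 mm up (grip here); head 27 mm across. Point on its axis half-way up, 46 mm above the underside; z up, face to -x. UNFINISHED: blue skirt like the finished one's, but blouse and head bare pale buff clay, no black hair. Stays.
- liner_blue: Target: blue square lining (73 mm) on the floor of one compartment of the fixed plywood tray. Origin: centre of its top, 10 mm above the table, where the doll stands; z up, y along the row. Tray 252 x 88 mm, 30 mm tall: three compartments in a row, 76 mm square inside, 82 mm apart, walls 6 mm thick, 20 mm above the lining. Colours change places.
- liner_yellow: Target: yellow square lining (73 mm) on the floor of one compartment of the fixed plywood tray. Origin: centre of its top, 10 mm above the table, where the doll stands; z up, y along the row. Tray 252 x 88 mm, 30 mm tall: three compartments in a row, 76 mm square inside, 82 mm apart, walls 6 mm thick, 20 mm above the lining. Colours change places.
- liner_green: Target: green square lining (73 mm) on the floor of one compartment of the fixed plywood tray. Origin: centre of its top, 10 mm above the table, where the doll stands; z up, y along the row. Tray 252 x 88 mm, 30 mm tall: three compartments in a row, 76 mm square inside, 82 mm apart, walls 6 mm thick, 20 mm above the lining. Colours change places.
- rider_mid (a point): Bystander: loose terracotta horse with a rider in a straw-coloured hat, about 145 mm long (x, head to -x), 45 mm wide, 143 mm tall. This point is 70 mm above its underside. Leave it alone.
- cup_mid (a point): Bystander: loose white enamel cup, 77 mm across, 87 mm tall, blue rim, brushes standing in it up to about 160 mm above the table. This point is on its axis 43 mm above its underside. Leave it alone.
Things that resemble listed ones, but are neither listed nor needed, are in the scene too. Leave any pink or red look-alike of the part that bears doll_blue_mid alone.

How it is judged:
By the outcome, as a careful person would: the job done as asked, in the order asked, and still so for the second after the job is handed in, with the robot touching nothing.
It also fails if it takes over 80 s, if anything falls off the work surface, if the arm or the gripper's body presses on something with over 40 N, if the wrist force passes 120 N, or if a joint passes its speed limit or range.

## Working session

There is one attempt and no reset: what is moved stays moved. The work goes in short steps, Python scripts to look and compute and a tool call to move; the robot and the scene stay as the last step left them, time stands still between calls to the robot, and variables do not carry over. Pictures are saved under pics/ and viewed, at most 14 in all, crops included, and the job is handed in when it is done.

Besides the shell and the picture viewer there is one more tool, called after "Request:" in YAML: its name, and indented under it one key for each argument. step_arm: Moves the arm, as the interface text tells. Scaled input: -1 to 1 covers 0.5 m each way for a shift and pi/4 rad each way for a turn. Its arguments: {"type":"object","properties":{"targets":{"type":"string"}},"required":["targets"]}

```bash
mkdir -p pics; ls; cat > h.py <<'E'
import numpy as np, cv2
from workcell import bot
def snap(n,f):
    im=bot.camera(n); cv2.imwrite(f'pics/{f}.png',im[...,::-1]); return im
def ray(n,u,v):
    c=bot.camera_info(n); f=210/np.tan(np.radians(c['vertical_fov'])/2)
    K=np.array([[f,0,c['cx']],[0,f,c['cy']],[0,0,1]])
    x,y=cv2.undistortPoints(np.array([[[u,v]]],float),K,np.array(c['D'],float))[0,0]
    P=np.array(c['pose']); return P[:3,3],P[:3,:3]@np.array([x,-y,-1])
def onz(n,u,v,z):
    o,d=ray(n,u,v); return o+d*(z-o[2])/d[2]
E
python3 - <<'E'
from h import *
for n in('top','side'):
    snap(n,n+'0'); c=bot.camera_info(n); print(n,c['vertical_fov'],c['D'],np.round(c['pose'],3).tolist())
o=bot.get_obs(); print(o['eef_pos'],o['tool_rot'],o['clock'],o['grip_width'],bot.grip_point_offset)
E
```

```text
pics
top 50.80196203475506 [-0.14114716  0.          0.          0.          0.        ] [[0.01, 0.995, -0.102, 0.392], [-1.0, 0.008, -0.02, -0.008], [-0.019, 0.103, 0.995, 1.152], [0.0, 0.0, 0.0, 1.0]]
side 50.932386738706 [-0.03239243  0.          0.          0.          0.        ] [[-0.997, 0.047, -0.058, 0.445], [-0.073, -0.46, 0.885, 1.155], [0.015, 0.887, 0.462, 0.695], [0.0, 0.0, 0.0, 1.0]]
[ 0.1767385  -0.46704922  0.19819567] [ 9.83685842e-01  1.79892360e-01 -1.80029152e-04 -9.33653532e-04] 0.1 0.08558021475133154 0.0187
```

View pics/top0.png

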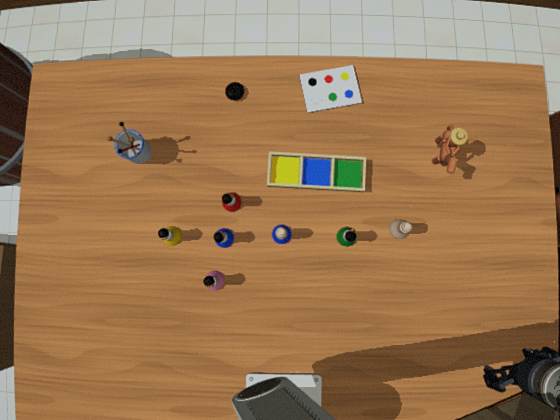

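View pics/side0.png

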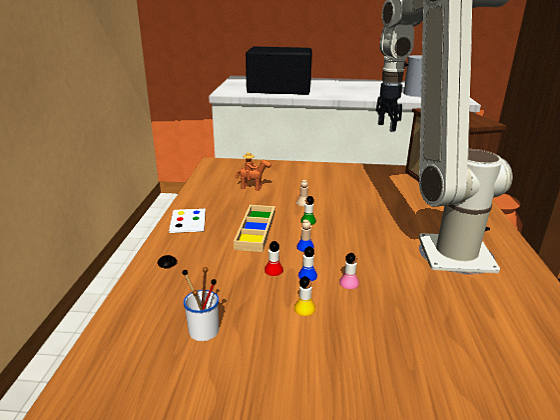

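The top view (up = +x, left = +y) shows the finished yellow doll at (170,236), blue at (224,238) and green at (346,237). The half-finished doll is at (282,235) and the bare one at (401,228). The tray at (317,171) is lined yellow, blue, green from left to right. There are red and pink decoys at (231,201) and (214,281).

```bash
cat >> h.py <<'E'
def blobs(im,col,amin=25):
    h=cv2.cvtColor(im,cv2.COLOR_RGB2HSV); 
    lo,hi={'yellow':((24,150,90),(34,255,255)),'blue':((108,150,60),(125,255,255)),'green':((45,120,30),(80,255,255)),'black':((0,0,0),(179,255,45)),'white':((0,0,120),(179,60,255))}[col]
    m=cv2.inRange(h,lo,hi); n,l,s,c=cv2.connectedComponentsWithStats(m)
    return [(c[i],s[i]) for i in range(1,n) if s[i][4]>=amin],m
def tri(u1,u2):
    (a,d),(b,e)=ray('top',*u1),ray('side',*u2)
    t=np.linalg.lstsq(np.c_[d,-e],b-a,rcond=None)[0]; p,q=a+d*t[0],b+e*t[1]
    return (p+q)/2,np.linalg.norm(p-q)
E
python3 - <<'E'
from h import *
T=cv2.imread('pics/top0.png')[...,::-1].copy();S=cv2.imread('pics/side0.png')[...,::-1].copy()
for c in('yellow','blue','green'):
    print(c)
    for b,s in blobs(T,c)[0]:
        print(' top',b.round(1),s,onz('top',*b,0.01).round(4), onz('top',*b,0.016).round(4))
    for b,s in blobs(S,c)[0]: print(' side',b.round(1),s,onz('side',*b,0.01).round(4))
for n,I in(('top',T),('side',S)):
    for b,s in blobs(I,'black',15)[0]:
        if s[4]<300 : print('black',n,b.round(1),s)
E
```

```text
yellow
 top [344.5  75.8] [341  73   8   7  40] [ 0.8837 -0.1591  0.01  ] [ 0.8811 -0.1583  0.016 ]
 top [284.9 169.7] [271 156  29  28 719] [0.6215 0.0011 0.01  ] [0.6203 0.001  0.016 ]
 top [173.8 236.6] [164 227  17  18 122] [0.4427 0.2902 0.01  ] [0.4424 0.2886 0.016 ]
 side [250.9 237.6] [239 234  25   8 161] [ 0.6228 -0.0119  0.01  ]
 side [304.8 307.6] [297 300  17  15 193] [0.4465 0.3088 0.01  ]
blue
 top [348.5  93.4] [345  90   8   8  45] [ 0.8333 -0.1691  0.01  ] [ 0.831  -0.1682  0.016 ]
 top [316.  171.7] [302 158  28  28 681] [ 0.6167 -0.0805  0.01  ] [ 0.6155 -0.0801  0.016 ]
 top [281.8 234.8] [272 225  19  19 141] [0.4504 0.0077 0.01  ] [0.4501 0.0076 0.016 ]
 top [226.3 238.5] [216 229  17  18 135] [0.4395 0.1516 0.01  ] [0.4392 0.1507 0.016 ]
 side [255.1 225.4] [244 222  23   8 139] [ 0.6204 -0.0914  0.01  ]
 side [304.2 244.8] [297 239  17  13 129] [0.4578 0.0145 0.01  ]
 side [307.9 273.2] [299 266  18  15 179] [0.4427 0.1626 0.01  ]
 side [200.5 308.2] [184 301  34  12  71] [0.6965 0.3343 0.01  ]
green
 top [332.   96.3] [329  93   7   8  42] [ 0.8242 -0.1243  
[... 1148 characters left out ...]
k side [384.9  74.6] [382  71  12  11  30]
black side [399.6  76.2] [397  72   6  11  47]
black side [412.  145.1] [406 109  15  72 205]
black side [309.8 199.8] [307 196   6   9  40]
black side [451.5 205.6] [448 202   7   7  25]
black side [178.6 225.1] [176 224   6   3  17]
black side [437.9 240.8] [437 233   3  17  18]
black side [274.  246.2] [270 241   9  11  74]
black side [423.7 249.2] [421 242   7  16  21]
black side [308.8 251.5] [304 246  10  11  77]
black side [349.9 257.8] [346 253   9  11  73]
black side [166.6 261.2] [158 255  19  13 177]
black side [184.6 271.9] [183 270   4   5  17]
black side [304.  281.8] [300 276  10  12  78]
black side [213.4 281.4] [212 279   4   6  17]
```

```bash
python3 - <<'E'
from h import *
for n,a,b in(('yellow',(163.2,232.6),(304,281.8)),('blue',(218.2,236.7),(308.8,251.5)),('green',(350.4,236.1),(309.8,199.8))):
    p,e=tri(a,b); print(n,p.round(4),e.round(4),onz('top',*a,0.08).round(4))
for n,a,b in(('LY',(284.9,169.7),(250.9,237.6)),('LB',(316,171.7),(255.1,225.4)),('LG',(347.4,173.4),(259.4,213.9))):
    p,e=tri(a,b); print(n,p.round(4),e.round(4))
# tray outline by corners in top view (rim z=.03)
T=cv2.imread('pics/top0.png')
for c in('yellow','blue','green'):
    b,m=blobs(T[...,::-1].copy(),c); k=max(b,key=lambda x:x[1][4])
    n,l,s,cc=cv2.connectedComponentsWithStats(m); i=1+np.argmax(s[1:,4])
    r=cv2.minAreaRect(cv2.findContours((l==i).astype('u1'),0,1)[0][0]); q=cv2.boxPoints(r)
    print(c,[onz('top',*x,.01)[:2].round(3).tolist() for x in q])
R=np.array(bot.get_obs()['tool_rot']); from scipy.spatial.transform import Rotation as Ro; print(Ro.from_quat(R).as_matrix().round(3))
E
```

```text
yellow [0.4503 0.2993 0.079 ] 0.0021 [0.4492 0.299  0.08  ]
blue [0.442  0.162  0.0785] 0.0024 [0.4408 0.1618 0.08  ]
green [ 0.4463 -0.16    0.078 ] 0.0023 [ 0.445  -0.1597  0.08  ]
LY [0.6204 0.0011 0.0177] 0.001
LB [ 0.6171 -0.08    0.016 ] 0.0032
LG [ 0.6134 -0.1622  0.016 ] 0.0032
yellow [[0.588, 0.039], [0.659, 0.036], [0.656, -0.036], [0.584, -0.032]]
blue [[0.585, -0.044], [0.653, -0.047], [0.65, -0.118], [0.581, -0.114]]
green [[0.58, -0.125], [0.651, -0.13], [0.647, -0.201], [0.576, -0.196]]
[[ 0.935  0.354 -0.001]
 [ 0.354 -0.935  0.002]
 [-0.    -0.002 -1.   ]]
```

Request:
step_arm:
  targets: "1 0.534 0.616 -0.03 0 0 -0.46;1 0.534 0.616 -0.03 0 0 -0.46;1 0.534 0.616 -0.03 0 0 -0.46;1 0.534 0.616 -0.03 0 0 -0.46;1 0.534 0.616 -0.03 0 0 -0.46;1 0.534 0.616 -0.03 0 0 -0.46;1 0.534 0.616 -0.03 0 0 -0.46;1 0.534 0.616 -0.03 0 0 -0.46;1 0.534 0.616 -0.03 0 0 -0.46;1 0.534 0.616 -0.03 0 0 -0.46"

```text
clock: 0.93
eef_pos: [0.4415, -0.1613, 0.1839]
tool_rot: [1.0, 0.0, -0.0, -0.0]
ft_force: [1.0, -0.4, -0.1]
grip_width: 0.0854
grasp_force: 0.0
```

Request:
step_arm:
  targets: "1 0 0 0 0 0 0;1 0 0 0 0 0 0;1 0 0 0 0 0 0"

```text
clock: 1.18
eef_pos: [0.4402, -0.1631, 0.1837]
tool_rot: [1.0, 0.001, -0.001, -0.0]
ft_force: [-0.2, -0.0, -0.4]
grip_width: 0.0852
grasp_force: 0.0
```

```bash
python3 - <<'E'
from h import *
o=bot.get_obs(); print(o['eef_pos'],o['clock'],o['tool_rot'])
I=snap('side','side1'); cv2.imwrite('pics/c1.png',cv2.resize(I[120:320,200:420,::-1],None,fx=3,fy=3)[:600])
E
```

```text
[ 0.44024547 -0.16311424  0.18369161] 1.1833 [ 9.99999409e-01  7.17142291e-04 -8.17493748e-04 -1.07358332e-05]
```

View pics/c1.png

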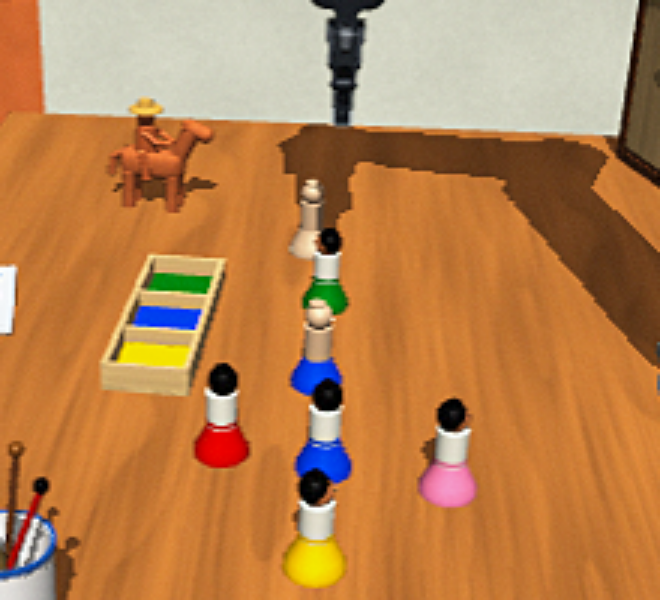

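The crop shows the fingers above the green doll, with the tip near full-image (314,161) and the doll axis near (309,220). All the dolls are still standing.

Request:
step_arm:
  targets: "1 0 0 0 0 0 0;1 0 0 0 0 0 0"

```text
clock: 1.4
eef_pos: [0.44, -0.1645, 0.1843]
tool_rot: [1.0, -0.001, -0.0, 0.0]
ft_force: [-0.0, -0.1, -0.4]
grip_width: 0.0858
grasp_force: 0.0
```

```bash
python3 - <<'E'
from h import *
def ony(n,u,v,y):
    o,d=ray(n,u,v); return o+d*(y-o[1])/d[1]
print('tip near finger',ony('side',314,161,-.12).round(4),'axis',ony('side',314,161,-.161).round(4))
I=snap('side','side2')
# blouse column (white) per doll
for b,s in blobs(I,'white',30)[0]:
    if 295<b[0]<320 and 190<b[1]<310: print(b.round(1),s)
for u,v,y in((309.2,208,-.16),(308.3,259.5,.162),(305,290,.299)): print(ony('side',u,v,y).round(4))
T=snap('top','top2'); cv2.imwrite('pics/c2.png',cv2.resize(T[140:300,260:460,::-1],None,fx=3.5,fy=3.5))
E
```

```text
tip near finger [ 0.44  -0.12   0.228] axis [ 0.4398 -0.161   0.2129]
[308.  207.5] [303 199  10  14  74]
[307.9 261. ] [303 255  11  12  95]
[305.1 293.1] [300 287  12  13 125]
[ 0.4481 -0.16    0.048 ]
[0.4435 0.162  0.0535]
[0.4481 0.299  0.0551]
```

View pics/c2.png

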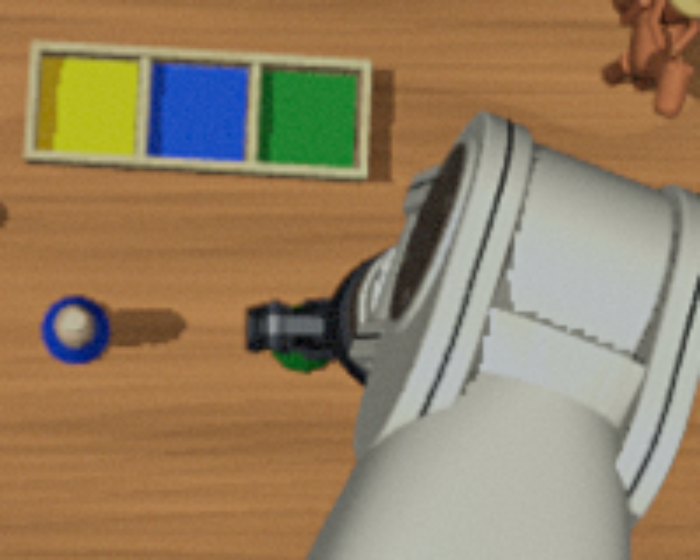

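The top crop shows the gripper just over the green doll and all the liners visible. The side ray confirms the measured TCP x of about 0.440, so I need about +6 mm in x and +5 mm in y.

Request:
step_arm:
  targets: "1 0.012 0.01 0 0 0 0;1 0.012 0.01 -0.08 0 0 0;1 0.012 0.01 -0.14 0 0 0;1 0.012 0.01 -0.14 0 0 0;1 0.012 0.01 -0.14 0 0 0;1 0.012 0.01 -0.14 0 0 0"

```text
clock: 2.0
eef_pos: [0.4479, -0.1586, 0.1156]
tool_rot: [1.0, 0.0, 0.001, 0.0]
ft_force: [-0.1, 0.0, 0.4]
grip_width: 0.0854
grasp_force: 0.0
```

Request:
step_arm:
  targets: "1 0 0 -0.06 0 0 0;1 0 0 -0.11 0 0 0;1 0 0 -0.15 0 0 0;1 0 0 -0.17 0 0 0;1 0 0 -0.17 0 0 0;1 0 0 -0.17 0 0 0"

```text
clock: 2.5
eef_pos: [0.4483, -0.1588, 0.0307]
tool_rot: [1.0, 0.0, 0.001, 0.0]
ft_force: [0.2, -0.4, 1.0]
grip_width: 0.085
grasp_force: 0.0
```

Request:
step_arm:
  targets: "-0.2 0 0 0 0 0 0;-0.2 0 0 0 0 0 0;-0.2 0 0 0 0 0 0;-0.6 0 0 0 0 0 0;-0.6 0 0 0 0 0 0;-0.6 0 0 0 0 0 0;-0.6 0 0 0 0 0 0;-0.6 0 0 0 0 0 0"

```text
clock: 3.17
eef_pos: [0.4475, -0.1588, 0.03]
tool_rot: [1.0, 0.0, 0.001, 0.001]
ft_force: [-1.2, -0.8, 5.8]
grip_width: 0.0244
grasp_force: 58.7
```

Request:
step_arm:
  targets: "-0.6 0 0 0.02 0 0 0;-0.6 0 0 0.06 0 0 0;-0.6 0 0 0.06 0 0 0;-0.6 0 0 0.06 0 0 0"

```text
clock: 3.5
eef_pos: [0.4475, -0.1584, 0.0595]
tool_rot: [1.0, 0.0, 0.001, 0.0]
ft_force: [0.3, -0.8, -1.4]
grip_width: 0.0245
grasp_force: 59.2
```

```bash
python3 - <<'E'
from h import *
I=snap('side','side3'); cv2.imwrite('pics/c3.png',cv2.resize(I[140:270,230:390,::-1],None,fx=4.5,fy=4.5))
E
```

```text
(no output)
```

View pics/c3.png

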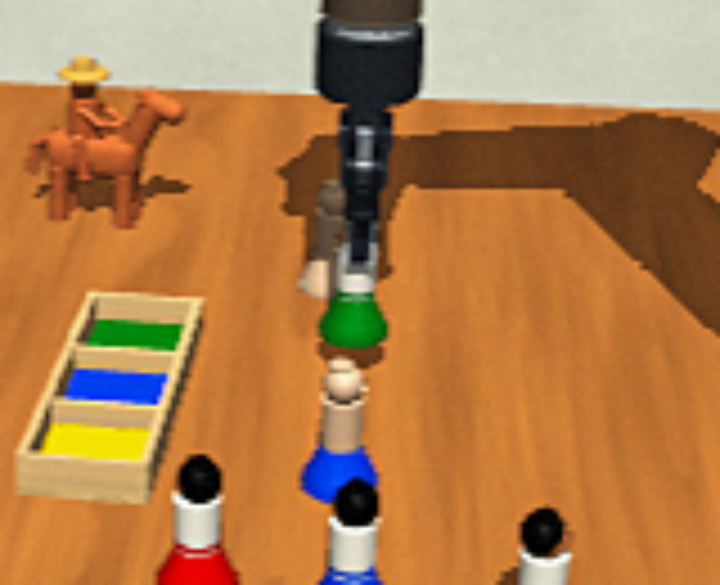

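The crop shows the green doll held upright with its skirt about 30 mm off the table, and the bare and half-finished dolls untouched.

Request:
step_arm:
  targets: "-0.6 0 0 0.08 0 0 0;-0.6 0 0 0.16 0 0 0;-0.6 0.08 0 0.2 0 0 0;-0.6 0.16 -0.009 0.2 0 0 0;-0.6 0.22 -0.009 0.2 0 0 0;-0.6 0.28 -0.009 0.2 0 0 0;-0.6 0.332 -0.009 0.2 0 0 0;-0.6 0.332 -0.009 0.2 0 0 0;-0.6 0.332 -0.009 0.2 0 0 0;-0.6 0.332 -0.009 0.2 0 0 0"

```text
clock: 4.38
eef_pos: [0.6114, -0.1624, 0.1571]
tool_rot: [1.0, 0.0, -0.002, -0.0]
ft_force: [-0.5, 0.1, -2.1]
grip_width: 0.0245
grasp_force: 59.7
```

Request:
step_arm:
  targets: "-0.6 0 0 -0.06 0 0 0;-0.6 0 0 -0.12 0 0 0;-0.6 0 0 -0.15 0 0 0;-0.6 0 0 -0.15 0 0 0;-0.6 0 0 -0.15 0 0 0"

```text
clock: 4.8
eef_pos: [0.6109, -0.1626, 0.0836]
tool_rot: [1.0, -0.0, -0.001, -0.0]
ft_force: [-0.1, 0.5, -1.0]
grip_width: 0.0246
grasp_force: 59.7
```

```bash
python3 - <<'E'
from h import *
I=snap('side','side4'); T=snap('top','top4')
a=cv2.resize(I[140:270,190:330,::-1],None,fx=4,fy=4);b=cv2.resize(T[130:230,260:350,::-1],None,fx=4,fy=4)
b=cv2.copyMakeBorder(b,0,520-400,0,0,0);cv2.imwrite('pics/c4.png',cv2.resize(np.hstack([a,b]),None,fx=.85,fy=.85))
E
```

```text
(no output)
```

View pics/c4.png

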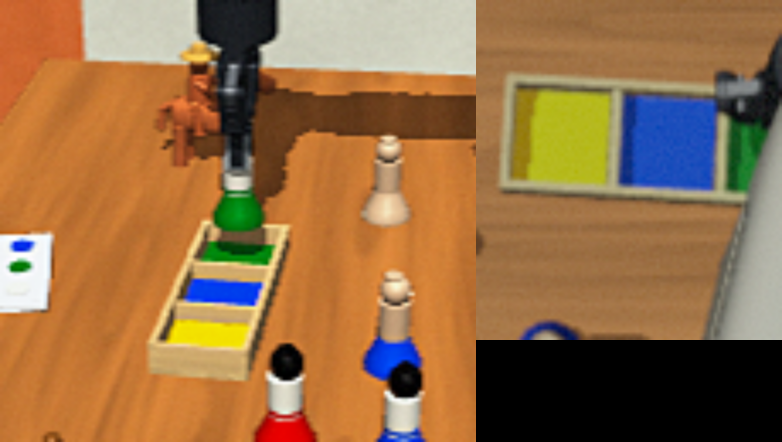

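The green doll hangs upright over the green compartment, centred, with its base just above the walls.

Request:
step_arm:
  targets: "-0.6 0.004 0 -0.03 0 0 0;-0.6 0.004 0 -0.055 0 0 0;-0.6 0.004 0 -0.07 0 0 0;-0.6 0.004 0 -0.078 0 0 0;-0.6 0.004 0 -0.082 0 0 0;-0.6 0.004 0 -0.084 0 0 0;-0.6 0.004 0 -0.084 0 0 0;-0.6 0.004 0 -0.084 0 0 0"

```text
clock: 5.57
eef_pos: [0.6154, -0.1629, 0.043]
tool_rot: [1.0, 0.0, 0.001, 0.0]
ft_force: [0.4, -0.4, -1.6]
grip_width: 0.0246
grasp_force: 59.7
```

Request:
step_arm:
  targets: "-0.6 0 0 -0.002 0 0 0;-0.6 0 0 -0.004 0 0 0;-0.6 0 0 -0.005 0 0 0;-0.6 0 0 -0.005 0 0 0"

```text
clock: 5.9
eef_pos: [0.6151, -0.1629, 0.0401]
tool_rot: [1.0, 0.0, 0.0, 0.0]
ft_force: [0.1, 0.1, -0.5]
grip_width: 0.0244
grasp_force: 60.0
```

Request:
step_arm:
  targets: "-0.6 0 0 -0.002 0 0 0;-0.6 0 0 -0.002 0 0 0;-0.6 0 0 -0.002 0 0 0"

```text
clock: 6.15
eef_pos: [0.6154, -0.163, 0.04]
tool_rot: [1.0, 0.0, 0.001, 0.0]
ft_force: [-1.9, -0.2, 5.4]
grip_width: 0.0246
grasp_force: 60.3
```

Contact at z = 0.040, as expected. Release and retreat.

Request:
step_arm:
  targets: "-0.2 0 0 0 0 0 0;0.3 0 0 0 0 0 0;0.3 0 0 0 0 0 0;0.3 0 0 0 0 0 0;0.3 0 0 0 0 0 0;0.3 0 0 0.02 0 0 0;0.3 0 0 0.08 0 0 0;0.3 0 0 0.16 0 0 0;0.3 0 0 0.24 0 0 0;0.3 0 0 0.24 0 0 0"

```text
clock: 6.98
eef_pos: [0.6199, -0.1641, 0.1695]
tool_rot: [1.0, 0.0, 0.008, 0.002]
ft_force: [1.5, -0.2, 1.8]
grip_width: 0.0556
grasp_force: 0.0
```

Request:
step_arm:
  targets: "1 -0.344 0.649 0 0 0 0;1 -0.344 0.649 0 0 0 0;1 -0.344 0.649 0 0 0 0;1 -0.344 0.649 0 0 0 0;1 -0.344 0.649 0 0 0 0;1 -0.344 0.649 0 0 0 0;1 -0.344 0.649 0 0 0 0;1 -0.344 0.649 0 0 0 0;1 -0.344 0.649 0 0 0 0;1 -0.344 0.649 0 0 0 0"

```text
clock: 7.82
eef_pos: [0.4603, 0.0361, 0.1594]
tool_rot: [0.999, 0.028, -0.0, -0.017]
ft_force: [0.5, 0.3, -0.1]
grip_width: 0.0854
grasp_force: 0.0
```

Request:
step_arm:
  targets: "1 0 0 0 0 0 0;1 0 0 0 0 0 0;1 0 0 0 0 0 0"

```text
clock: 8.07
eef_pos: [0.4616, 0.0356, 0.1589]
tool_rot: [1.0, 0.027, -0.0, -0.017]
ft_force: [0.9, -0.4, 0.4]
grip_width: 0.0856
grasp_force: 0.0
```

```bash
python3 - <<'E'
from h import *
I=snap('side','side5'); cv2.imwrite('pics/c5.png',cv2.resize(I[150:340,190:390,::-1],None,fx=3,fy=3))
E
```

```text
(no output)
```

View pics/c5.png

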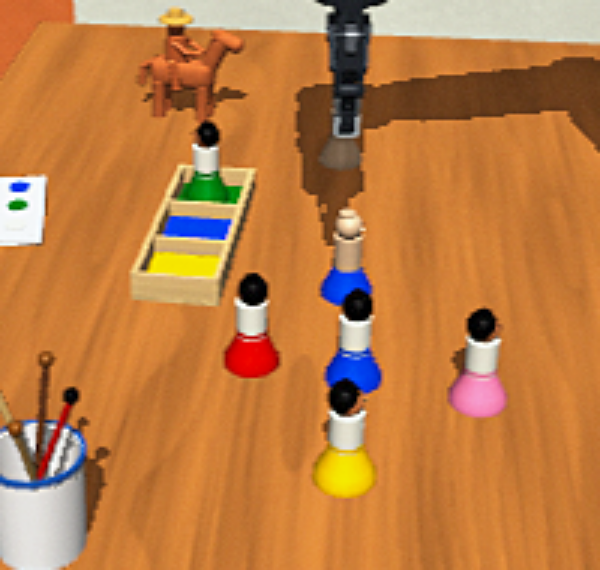

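The green doll stands in the green compartment. The arm stopped short of the blue doll, at y = 0.036, so I'll check the joints.

```bash
python3 - <<'E'
from h import *
o=bot.get_obs(); print(np.round(o['joint_pos'],3),np.round(o['joint_vel'],3),np.round(o['tau'],2),o['eef_pos'],np.round(o['ft_force'],2))
E
```

```text
[ 0.053  0.191 -0.166  1.214  0.033  3.141] [ 0.001  0.006 -0.001  0.002 -0.001  0.001] [ 5.000e-02 -3.412e+01  2.437e+01  2.000e-02  1.100e-01 -0.000e+00] [0.46154921 0.03558391 0.15877276] [-0.77 -0.44 -0.06]
```

Request:
step_arm:
  targets: "1 0 0.08 0 0 0 0;1 0 0.08 0 0 0 0;1 0 0.08 0 0 0 0"

```text
clock: 8.37
eef_pos: [0.4629, 0.0549, 0.1585]
tool_rot: [0.999, 0.041, -0.002, -0.025]
ft_force: [-0.7, -0.3, 0.2]
grip_width: 0.085
grasp_force: 0.0
```

```bash
python3 - <<'E'
from h import *
o=bot.get_obs(); print(np.round(o['joint_pos'],3),np.round(o['joint_vel'],3),np.round(o['tau'],2),o['eef_pos'],np.round(o['ft_force'],2),o['tool_rot'])
E
```

```text
[ 0.082  0.198 -0.159  1.216  0.05   3.141] [-0.009 -0.006 -0.006  0.002 -0.008 -0.001] [ 2.700e-01 -3.426e+01  2.452e+01 -3.000e-02  2.300e-01 -0.000e+00] [0.46286558 0.05487347 0.15854684] [-0.73 -0.33  0.16] [ 0.99882758  0.04143789 -0.00172323 -0.02496783]
```

Joint 6 is at its limit. The grasp is symmetric, so I'll turn the tool half a turn the other way about z.

Request:
step_arm:
  targets: "1 0 0 0 0 0 1;1 0 0 0 0 0 1;1 0 0 0 0 0 1;1 0 0 0 0 0 1;1 0 0 0 0 0 1;1 0 0 0 0 0 1;1 0 0 0 0 0 1;1 0 0 0 0 0 1"

```text
clock: 9.03
eef_pos: [0.4627, 0.0545, 0.1586]
tool_rot: [0.907, 0.42, -0.011, -0.023]
ft_force: [0.7, -0.9, -1.3]
grip_width: 0.0856
grasp_force: 0.0
```

```bash
cat >>h.py <<'E'
from scipy.spatial.transform import Rotation as Ro
def st():
    o=bot.get_obs(); M=Ro.from_quat(o['tool_rot']).as_matrix()
    W=np.array([[-1,0,0],[0,1,0],[0,0,-1.]])
    print(np.round(o['joint_pos'],3),np.round(o['eef_pos'],4),o['clock']); print('turn left to y=+90deg, units:',(Ro.from_matrix(W@M.T).as_rotvec()/(np.pi/4)).round(3))
E
python3 -c "from h import *;st()"
```

```text
[ 0.092  0.227 -0.121  1.259  0.035  2.365] [0.4627 0.0545 0.1586] 9.0333
turn left to y=+90deg, units: [ 0.036 -0.072  2.894]
```

Request:
step_arm:
  targets: "1 -0.04 0.213 0 0 0 1;1 -0.04 0.213 0 0 0 1;1 -0.04 0.213 0 0 0 1;1 -0.04 0.213 0 0 0 1;1 -0.04 0.213 0 0 0 1;1 -0.04 0.213 0 0 0 1;1 -0.04 0.213 0 0 0 1"

```text
clock: 9.62
eef_pos: [0.4426, 0.1615, 0.1587]
tool_rot: [0.676, 0.737, -0.019, -0.017]
ft_force: [-0.5, 0.5, 0.1]
grip_width: 0.0856
grasp_force: 0.0
```

Request:
step_arm:
  targets: "1 0 0 0 0 0 1;1 0 0 0 0 0 1;1 0 0 0 0 0 1;1 0 0 0 0 0 1;1 0 0 0 0 0 1;1 0 0 0 0 0 1;1 0 0 0 0 0 1"

```text
clock: 10.2
eef_pos: [0.4425, 0.1611, 0.1587]
tool_rot: [0.343, 0.939, -0.024, -0.008]
ft_force: [0.3, 0.3, 0.9]
grip_width: 0.0857
grasp_force: 0.0
```

```bash
python3 -c "from h import *;st()"
```

```text
[ 0.368  0.243 -0.1    1.272 -0.026  1.068] [0.4425 0.1611 0.1587] 10.2
turn left to y=+90deg, units: [ 0.063 -0.021  0.891]
```

Request:
step_arm:
  targets: "1 0 0 0 0.063 -0.021 0.891;1 0 0 0 0.063 -0.021 0.891;1 0 0 0 0.063 -0.021 0.891;1 0 0 0 0.063 -0.021 0.891;1 0 0 0 0.063 -0.021 0.891;1 0 0 0 0.063 -0.021 0.891;1 0 0 0 0.063 -0.021 0.891"

```text
clock: 10.78
eef_pos: [0.4425, 0.1608, 0.1588]
tool_rot: [0.002, 1.0, 0.0, -0.0]
ft_force: [0.6, 0.5, -1.5]
grip_width: 0.0853
grasp_force: 0.0
```

```bash
python3 -c "from h import *;st()"
```

```text
[ 0.348  0.206 -0.147  1.219  0.     0.352] [0.4425 0.1608 0.1588] 10.7833
turn left to y=+90deg, units: [-0.    -0.     0.005]
```

Request:
step_arm:
  targets: "1 0 0 -0.07 0 0 0;1 0 0 -0.14 0 0 0;1 0 0 -0.2 0 0 0;1 0 0 -0.24 0 0 0;1 0 0 -0.256 0 0 0;1 0 0 -0.256 0 0 0;1 0 0 -0.256 0 0 0"

```text
clock: 11.37
eef_pos: [0.443, 0.1615, 0.0312]
tool_rot: [0.002, 1.0, 0.0, -0.0]
ft_force: [-0.3, 0.0, -0.1]
grip_width: 0.0851
grasp_force: 0.0
```

Request:
step_arm:
  targets: "-0.2 0 0 0 0 0 0;-0.2 0 0 0 0 0 0;-0.2 0 0 0 0 0 0;-0.6 0 0 0 0 0 0;-0.6 0 0 0 0 0 0;-0.6 0 0 0 0 0 0;-0.6 0 0 0 0 0 0;-0.6 0 0 0 0 0 0"

```text
clock: 12.03
eef_pos: [0.4432, 0.1612, 0.0316]
tool_rot: [0.002, 1.0, 0.0, 0.001]
ft_force: [-0.6, -1.1, 5.7]
grip_width: 0.0244
grasp_force: 58.6
```

Request:
step_arm:
  targets: "-0.6 0 0 0.02 0 0 0;-0.6 0 0 0.08 0 0 0;-0.6 0 0 0.16 0 0 0;-0.6 0 0 0.24 0 0 0;-0.6 0 0 0.26 0 0 0;-0.6 0 0 0.26 0 0 0;-0.6 0 0 0.26 0 0 0"

```text
clock: 12.62
eef_pos: [0.4424, 0.1616, 0.1606]
tool_rot: [0.001, 1.0, 0.0, -0.0]
ft_force: [-1.3, -0.6, -1.6]
grip_width: 0.0244
grasp_force: 59.1
```

```bash
python3 - <<'E'
from h import *
st(); I=snap('side','side6'); cv2.imwrite('pics/c6.png',cv2.resize(I[100:320,200:400,::-1],None,fx=2.7,fy=2.7))
E
```

```text
[ 3.500e-01  2.050e-01 -1.430e-01  1.223e+00  1.000e-03  3.520e-01] [0.4424 0.1616 0.1606] 12.6167
turn left to y=+90deg, units: [-0.001 -0.     0.003]
```

View pics/c6.png

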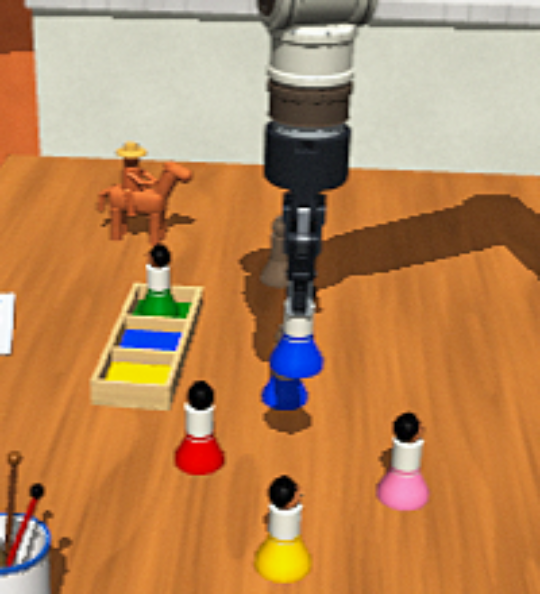

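The blue doll is held upright at height, with the half-finished doll still standing behind it at (285,390) in the crop. Next, the blue compartment.

Request:
step_arm:
  targets: "-0.6 0.349 -0.485 0 0 0 0;-0.6 0.349 -0.485 0 0 0 0;-0.6 0.349 -0.485 0 0 0 0;-0.6 0.349 -0.485 0 0 0 0;-0.6 0.349 -0.485 0 0 0 0;-0.6 0.349 -0.485 0 0 0 0;-0.6 0.349 -0.485 0 0 0 0;-0.6 0.349 -0.485 0 0 0 0;-0.6 0.349 -0.485 0 0 0 0;-0.6 0.349 -0.485 0 0 0 0"

```text
clock: 13.5
eef_pos: [0.6152, -0.0811, 0.1575]
tool_rot: [0.002, 1.0, 0.001, -0.003]
ft_force: [-0.7, -0.2, -1.5]
grip_width: 0.0243
grasp_force: 59.3
```

```bash
python3 -c "from h import *;st()"
```

```text
[-1.320e-01  5.070e-01  2.880e-01  1.359e+00  1.000e-03 -1.280e-01] [ 0.6152 -0.0811  0.1575] 13.5
turn left to y=+90deg, units: [-0.002 -0.008  0.005]
```

Request:
step_arm:
  targets: "-0.6 0.002 0 -0.07 0 0 0;-0.6 0.002 0 -0.13 0 0 0;-0.6 0.002 0 -0.18 0 0 0;-0.6 0.002 0 -0.21 0 0 0;-0.6 0.002 0 -0.222 0 0 0;-0.6 0.002 0 -0.228 0 0 0;-0.6 0.002 0 -0.23 0 0 0;-0.6 0.002 0 -0.23 0 0 0"

```text
clock: 14.17
eef_pos: [0.6186, -0.0804, 0.0469]
tool_rot: [0.001, 1.0, 0.0, 0.001]
ft_force: [0.1, -0.2, -1.1]
grip_width: 0.0246
grasp_force: 59.3
```

Grasp was at about 0.0315, so contact should come near 0.0415.

Request:
step_arm:
  targets: "-0.6 0 0 -0.004 0 0 0;-0.6 0 0 -0.006 0 0 0;-0.6 0 0 -0.008 0 0 0;-0.6 0 0 -0.009 0 0 0;-0.6 0 0 -0.009 0 0 0"

```text
clock: 14.58
eef_pos: [0.6183, -0.0812, 0.0418]
tool_rot: [0.001, 1.0, 0.0, 0.0]
ft_force: [-0.3, -0.5, -0.4]
grip_width: 0.0246
grasp_force: 59.5
```

Request:
step_arm:
  targets: "-0.6 0 0 -0.001 0 0 0;-0.6 0 0 -0.001 0 0 0"

```text
clock: 14.75
eef_pos: [0.6186, -0.0813, 0.0417]
tool_rot: [0.001, 1.0, 0.0, 0.001]
ft_force: [-0.9, -0.3, 5.1]
grip_width: 0.0245
grasp_force: 59.7
```

Request:
step_arm:
  targets: "-0.2 0 0 0 0 0 0;0.2 0 0 0 0 0 0;0.2 0 0 0 0 0 0;0.2 0 0 0 0 0 0;0.2 0 0 0 0 0 0;0.2 0 0 0.02 0 0 0;0.2 0 0 0.08 0 0 0;0.2 0 0 0.16 0 0 0;0.2 0 0 0.24 0 0 0;0.2 0 0 0.24 0 0 0"

```text
clock: 15.58
eef_pos: [0.6231, -0.0817, 0.1715]
tool_rot: [0.001, 1.0, -0.001, 0.008]
ft_force: [1.6, -1.5, 1.5]
grip_width: 0.0511
grasp_force: 0.0
```

Request:
step_arm:
  targets: "1 -0.339 0.759 0 0 0 0;1 -0.339 0.759 0 0 0 0;1 -0.339 0.759 0 0 0 0;1 -0.339 0.759 0 0 0 0;1 -0.339 0.759 0 0 0 0;1 -0.339 0.759 0 0 0 0;1 -0.339 0.759 0 0 0 0;1 -0.339 0.759 0 0 0 0;1 -0.339 0.759 0 0 0 0;1 -0.339 0.759 0 0 0 0"

```text
clock: 16.42
eef_pos: [0.4474, 0.3004, 0.1618]
tool_rot: [0.001, 1.0, 0.001, 0.0]
ft_force: [-0.0, 0.2, -0.1]
grip_width: 0.0856
grasp_force: 0.0
```

```bash
python3 - <<'E'
from h import *
st(); I=snap('side','side7'); cv2.imwrite('pics/c7.png',cv2.resize(I[120:340,190:390,::-1],None,fx=2.7,fy=2.7))
E
```

```text
[5.91e-01 3.34e-01 3.50e-02 1.27e+00 1.00e-03 5.93e-01] [0.4474 0.3004 0.1618] 16.4167
turn left to y=+90deg, units: [-0.002  0.001  0.003]
```

View pics/c7.png

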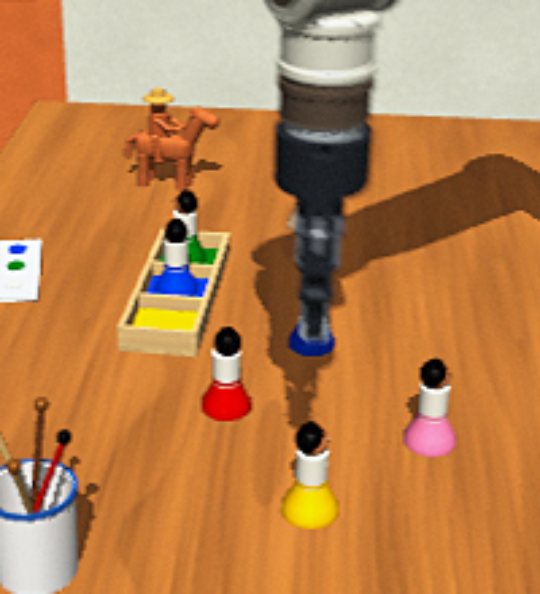

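The blue and green dolls stand upright in their compartments, and the gripper is above the yellow doll. Descend, grip and lift.

Request:
step_arm:
  targets: "1 0 0 -0.07 0 0 0;1 0 0 -0.14 0 0 0;1 0 0 -0.2 0 0 0;1 0 0 -0.24 0 0 0;1 0 0 -0.26 0 0 0;1 0 0 -0.26 0 0 0;1 0 0 -0.26 0 0 0"

```text
clock: 17.05
eef_pos: [0.4489, 0.2986, 0.0314]
tool_rot: [0.001, 1.0, 0.0, -0.0]
ft_force: [0.1, -0.6, 0.7]
grip_width: 0.085
grasp_force: 0.0
```

Request:
step_arm:
  targets: "-0.2 0 0 0 0 0 0;-0.2 0 0 0 0 0 0;-0.2 0 0 0 0 0 0;-0.6 0 0 0 0 0 0;-0.6 0 0 0 0 0 0;-0.6 0 0 0 0 0 0;-0.6 0 0 0 0 0 0;-0.6 0 0 0 0 0 0"

```text
clock: 17.72
eef_pos: [0.4492, 0.2988, 0.0319]
tool_rot: [0.001, 1.0, 0.001, 0.001]
ft_force: [-1.0, -0.7, 5.5]
grip_width: 0.0243
grasp_force: 58.6
```

Request:
step_arm:
  targets: "-0.6 0 0 0.02 0 0 0;-0.6 0 0 0.08 0 0 0;-0.6 0 0 0.16 0 0 0;-0.6 0 0 0.24 0 0 0;-0.6 0 0 0.26 0 0 0;-0.6 0 0 0.26 0 0 0;-0.6 0 0 0.26 0 0 0"

```text
clock: 18.3
eef_pos: [0.4484, 0.2985, 0.161]
tool_rot: [0.001, 1.0, 0.0, 0.0]
ft_force: [0.5, 0.2, -2.3]
grip_width: 0.0245
grasp_force: 59.1
```

Request:
step_arm:
  targets: "-0.6 0.345 -0.595 0 0 0 0;-0.6 0.345 -0.595 0 0 0 0;-0.6 0.345 -0.595 0 0 0 0;-0.6 0.345 -0.595 0 0 0 0;-0.6 0.345 -0.595 0 0 0 0;-0.6 0.345 -0.595 0 0 0 0;-0.6 0.345 -0.595 0 0 0 0;-0.6 0.345 -0.595 0 0 0 0;-0.6 0.345 -0.595 0 0 0 0;-0.6 0.345 -0.595 0 0 0 0"

```text
clock: 19.13
eef_pos: [0.6204, -0.0027, 0.1569]
tool_rot: [0.004, 1.0, -0.0, -0.003]
ft_force: [-0.0, 0.7, -1.4]
grip_width: 0.0243
grasp_force: 59.2
```

Request:
step_arm:
  targets: "-0.6 0 0 -0.07 0 0 0;-0.6 0 0 -0.13 0 0 0;-0.6 0 0 -0.15 0 0 0;-0.6 0 0 -0.15 0 0 0;-0.6 0 0 -0.15 0 0 0"

```text
clock: 19.55
eef_pos: [0.6197, 0.002, 0.0849]
tool_rot: [0.001, 1.0, 0.0, -0.002]
ft_force: [-0.3, -0.4, -0.9]
grip_width: 0.0242
grasp_force: 59.3
```

```bash
python3 - <<'E'
from h import *
st(); I=snap('side','side8'); cv2.imwrite('pics/c8.png',cv2.resize(I[120:320,190:390,::-1],None,fx=2.9,fy=2.9))
E
```

```text
[3.000e-03 5.450e-01 1.580e-01 1.187e+00 1.000e-03 4.000e-03] [0.6197 0.002  0.0849] 19.55
turn left to y=+90deg, units: [-0.001 -0.005  0.002]
```

View pics/c8.png

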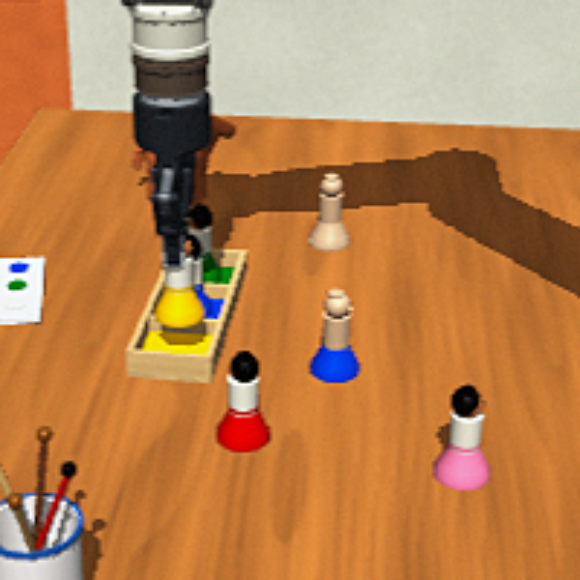

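The yellow doll hangs upright, centred over the yellow compartment. Contact should come at z of about 0.042, so I'll lower it gently.

Request:
step_arm:
  targets: "-0.6 0.002 0 -0.03 0 0 0;-0.6 0.002 0 -0.055 0 0 0;-0.6 0.002 0 -0.07 0 0 0;-0.6 0.002 0 -0.076 0 0 0;-0.6 0.002 0 -0.08 0 0 0;-0.6 0.002 0 -0.081 0 0 0;-0.6 0.002 0 -0.081 0 0 0;-0.6 0.002 0 -0.081 0 0 0"

```text
clock: 20.27
eef_pos: [0.6226, 0.001, 0.0462]
tool_rot: [0.001, 1.0, 0.0, 0.0]
ft_force: [0.5, -0.6, -0.7]
grip_width: 0.0243
grasp_force: 59.3
```

Request:
step_arm:
  targets: "-0.6 0 0 -0.001 0 0 0;-0.6 0 0 -0.002 0 0 0;-0.6 0 0 -0.002 0 0 0;-0.6 0 0 -0.002 0 0 0"

```text
clock: 20.6
eef_pos: [0.622, 0.001, 0.0443]
tool_rot: [0.001, 1.0, 0.0, -0.0]
ft_force: [0.5, 0.8, -1.9]
grip_width: 0.0239
grasp_force: 59.3
```

Request:
step_arm:
  targets: "-0.6 0 0 -0.002 0 0 0;-0.6 0 0 -0.004 0 0 0;-0.6 0 0 -0.004 0 0 0;-0.6 0 0 -0.004 0 0 0"

```text
clock: 20.93
eef_pos: [0.6219, 0.001, 0.0421]
tool_rot: [0.001, 1.0, 0.0, -0.0]
ft_force: [-0.1, -0.2, -1.7]
grip_width: 0.0247
grasp_force: 59.3
```

Request:
step_arm:
  targets: "-0.6 0 0 -0.001 0 0 0;-0.6 0 0 -0.001 0 0 0;-0.6 0 0 -0.001 0 0 0"

```text
clock: 21.18
eef_pos: [0.622, 0.001, 0.042]
tool_rot: [0.001, 1.0, 0.0, -0.0]
ft_force: [-0.4, -0.3, 0.0]
grip_width: 0.0241
grasp_force: 59.6
```

Contact is just starting, so I'll release and retreat.

Request:
step_arm:
  targets: "-0.6 0 0 -0.001 0 0 0;-0.2 0 0 -0.001 0 0 0;0.2 0 0 -0.001 0 0 0;0.2 0 0 -0.001 0 0 0;0.2 0 0 -0.001 0 0 0;0.2 0 0 -0.001 0 0 0;0.2 0 0 0.02 0 0 0;0.2 0 0 0.08 0 0 0;0.2 0 0 0.16 0 0 0;0.2 0 0 0.24 0 0 0"

```text
clock: 22.02
eef_pos: [0.6208, 0.001, 0.1627]
tool_rot: [0.001, 1.0, 0.0, -0.002]
ft_force: [0.8, 0.0, 1.0]
grip_width: 0.0513
grasp_force: 0.0
```

Request:
step_arm:
  targets: "0.2 -0.4 0 0.1 0 0 0;0.2 -0.4 0 0.1 0 0 0;0.2 -0.4 0 0.1 0 0 0;0.2 -0.4 0 0.1 0 0 0;0.2 -0.4 0 0.1 0 0 0;0.2 -0.4 0 0.1 0 0 0;0.2 -0.4 0 0.1 0 0 0;0.2 -0.4 0 0.1 0 0 0"

```text
clock: 22.68
eef_pos: [0.4229, 0.001, 0.213]
tool_rot: [0.001, 1.0, 0.0, 0.001]
ft_force: [0.2, -1.0, -0.4]
grip_width: 0.0513
grasp_force: 0.0
```

```bash
python3 - <<'E'
from h import *
st(); I=snap('side','side9');T=snap('top','top9')
cv2.imwrite('pics/c9.png',np.hstack([cv2.resize(I[140:340,170:370,::-1],(400,400)),cv2.resize(T[90:290,200:400,::-1],(400,400))]))
E
```

```text
[ 0.002  0.079 -0.153  1.336  0.     0.005] [0.4229 0.001  0.213 ] 22.6833
turn left to y=+90deg, units: [-0.001  0.003  0.003]
```

View pics/c9.png

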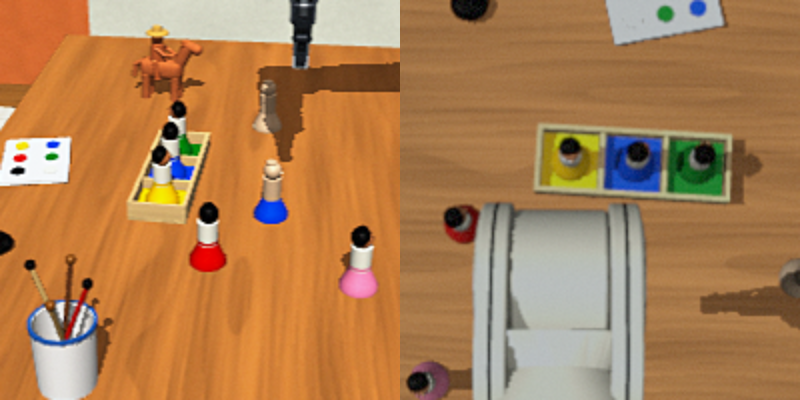

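Both views show the three finished dolls standing upright in the compartments matching their skirts. Everything else is where it was and the robot is clear.

```bash
python3 -c "from workcell import bot;print(bot.job_done())"
```

```text
the job is handed in; nothing more can be done
None
```

The green, blue and yellow finished dolls each stand upright in the matching tray compartment, nothing else was moved, and the job was handed in at about 23 s of the 80 s allowed.

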